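Refit the block heater: eject the seated insert and lay the inserts out in order

TASK

Set the block heater up for the next run: press its front lever down to lift the insert that is seated in the middle well, then arrange the inserts in the heater so that, seen from the lever side, the nine-hole insert sits between the other two, with the one-hole insert in the well to its left and the four-hole insert in the well to its right, each pushed fully home, flush with the deck. The solid blank insert has to end up in a seat of the storage rack. Keep all inserts upright, and leave the two bottles standing where they are.

Things in the scene. Friction and masses are not known exactly. Their poses are not given: they have to be found in the camera images.
- heater: Block heater, white, fixed, 116 (x) x 220 (y) mm, grey deck 54 mm above the worktop. Origin: underside centre; x from the lever front to the back, y to the left seen from the front. Three round wells, 52 mm bore, mouth chamfer 5 mm (62 mm across), at x 0, y +66 (left), 0, -66 mm (right). Floors 12 mm above the worktop (insert flush with deck), raised by the lever 32 mm (insert 20 mm proud)
- lift_lever (a joint): Lift lever, rad: 0 = paddle up, the three well floors down (start); 0.45 = paddle down at its end stop, all floors raised 20 mm (44 mm per rad). Stays where it is left, also under three inserts. 7 to 13 N straight down on the paddle moves it; pushing down on any insert in a well with 4 to 11 N sinks all three floors again and brings the paddle up.
- lever_pad (a point): Middle of the top of the lever's black ribbed paddle (26 mm x 44 mm wide), which sticks out of the middle of the heater's front, 125 mm from the heater's origin; it moves with the paddle: 55 mm above the worktop at the start, 27 mm when pressed right down.
- insert_rack: Storage rack: grey plastic block, 92 (x) x 196 (y) x 22 mm, fixed to the worktop. Origin: underside centre. Three round seats, 54 mm across (60 mm at the chamfered top), in a row along its y at +62, 0 and -62 mm (x = 0), floors 12 mm above the worktop, 10 mm below the rack's top.
- one_hole_insert: Bare aluminium cylinder, 48 mm diameter, 42 mm tall, with one hole, 20 mm across, in the middle of its top; about 175 g. Origin: centre of its underside, z up along its axis; its yaw does not matter. At the start it stands upright either in the heater's middle well or in a seat of the storage rack, top 54 mm above the worktop.
- four_hole_insert: Bare aluminium cylinder, 48 mm diameter, 42 mm tall, with four holes, 14 mm across, in a square in its top; about 150 g. Origin: centre of its underside, z up along its axis; its yaw does not matter. At the start it stands upright either in the heater's middle well or in a seat of the storage rack, top 54 mm above the worktop.
- nine_hole_insert: Bare aluminium cylinder, 48 mm diameter, 42 mm tall, with nine holes, 9 mm across, three by three in its top; about 150 g. Origin: centre of its underside, z up along its axis; its yaw does not matter. At the start it stands upright in a seat of the storage rack, top 54 mm above the worktop.
- blank_insert: Bare aluminium cylinder, 48 mm diameter, 42 mm tall, with a plain solid top without holes; about 200 g. Origin: centre of its underside, z up along its axis; its yaw does not matter. At the start it stands upright either in the heater's middle well or in a seat of the storage rack, top 54 mm above the worktop.
- amber_bottle: Bystander: brown bottle with orange cap, 47 mm diameter, 96 mm tall, standing free behind the work. Origin: centre of its underside. Not to be moved or knocked over.
- tall_bottle: Bystander: clear bottle with blue cap, 67 mm diameter, 140 mm tall, standing free behind the work; the black head of a gooseneck lamp hangs beside it, 0.21 m above the worktop. Origin: centre of its underside. Not to be moved or knocked over.
Things that resemble listed ones, but are neither listed nor needed, are in the scene too. Leave any yellow look-alike of the one_hole_insert alone.

How it is judged (in metres and radians):
On the way:
1. the lift lever has been pressed down, raising the well floors (value of joint lift_lever above 0.36 rad), for 0.2 s.
At the end, for the whole second after the job is handed in: One-hole insert in the left well, nine-hole in the middle, four-hole in the right, each within 8 mm of the well centre and less than 3 mm above the lowered floor; blank insert in any seat of the rack, less than 3 mm above its floor; all upright within 0.08 rad and at rest (x of one_hole_insert in the frame of heater between -0.008 and 0.008 m and y of one_hole_insert in the frame of heater between 0.058 and 0.074 m and z of one_hole_insert in the frame of heater between 0.008 and 0.015 m and angle between each of one_hole_insert, nine_hole_insert, four_hole_insert, blank_insert's own z axis and vertical below 0.08 rad and linear speed of each of one_hole_insert, nine_hole_insert, four_hole_insert, blank_insert below 0.02 m/s and x of nine_hole_insert in the frame of heater between -0.008 and 0.008 m and y of nine_hole_insert in the frame of heater between -0.008 and 0.008 m and z of nine_hole_insert in the frame of heater between 0.008 and 0.015 m and x of four_hole_insert in the frame of heater between -0.008 and 0.008 m and y of four_hole_insert in the frame of heater between -0.074 and -0.058 m and z of four_hole_insert in the frame of heater between 0.008 and 0.015 m and x of blank_insert in the frame of insert_rack between -0.02 and 0.02 m and y of blank_insert in the frame of insert_rack between -0.08 and 0.08 m and z of blank_insert in the frame of insert_rack between 0.008 and 0.015 m); the robot touches nothing.
It fails at once if an insert tipped over (angle between any of one_hole_insert, four_hole_insert, nine_hole_insert, blank_insert's own z axis and vertical above 0.7 rad).
It fails at once if amber bottle knocked over or pushed more than 30 mm (angle between amber_bottle's own z axis and vertical above 0.4 rad or distance of amber_bottle from where it was at the start of the episode above 0.03 m).
It fails at once if tall bottle knocked over or pushed more than 30 mm (angle between tall_bottle's own z axis and vertical above 0.4 rad or distance of tall_bottle from where it was at the start of the episode above 0.03 m).
It also fails if it takes over 106 s, if anything falls off the work surface, if the arm or the gripper's body presses on something with over 40 N, if the wrist force passes 120 N, or if a joint passes its speed limit or range.

ROBOT

A 6-joint arm with a two-finger parallel gripper is mounted at the origin on a cart in front of the work surface, level with it; the furniture and walls round the work are solid. World frame = base frame: x ahead of the robot, y to its left, z up, the work surface at z = 0. Lengths are in m, angles in degrees, forces in N, time in s.
With the tool pointing down it reaches from about 0.4 to 0.825 m from the base axis. Payload 7 kg.
Tool frame: the origin (TCP) lies at the very end of the fingers, on their centre line; the grasp point (between the pads) lies 19 mm behind it; z points along the fingers, y is the line along which they close (so a half turn about z gives the same grasp; the last joint's range is limited). The gripper opens to 85 mm and grips with 20 to 120 N. Pads are 22 mm wide; open, the fingers measure 114 mm over their backs; the gripper's body (76 mm by 85 mm) begins 54 mm behind the grasp point. The pads swing forward as they close: fully open they stand 13 mm farther back than shut.
Start: joints at [-58.722, 20.546, 0.682, 0, -70.136, -16.507], TCP at [0.172, -0.653, 0.231] pointing down, gripper open.
Joint ranges: [-176.03, 176.03], [-82.01, 121.73], [-58.28, 71.71], [-173.87, 95.51], [-174.79, -0.11], [-173.66, 173.66]. Speed limits (degrees/s): [136.94, 136.94, 172.46, 180, 180, 180].

INTERFACE

Orientations are given as a 3x3 rotation matrix whose columns are the frame's x, y, z axes.
In Python, from cell import env, status, viewer gives the robot as it stands. Calls block until the motion is done:
- env.move_ptp(position, orientation): joint-space move of the TCP to a pose.
- env.servo_line(position, max_speed=0.15, rotation=None): straight line of the TCP; rotation=None keeps the orientation; max_speed is the mean speed in m/s.
- env.move_joints(angles): joint-space move.
- env.set_gripper(opening, force=None): finger opening in m; force is the grip in N (None keeps the last); returns when the fingers have stopped.
- env.dwell(seconds).
- env.ik(position, orientation): joint angles nearest the present ones, or None.
- status.get_state(): the state.
- viewer.capture(name): name is "side" or "top" or "wrist"; returns the picture (400x640x3 uint8, red, green, blue); there is no depth.
- viewer.camera_model(name): a dict with "camera_matrix" (3x3 intrinsics, pixels), "k1" (the pictures are not rectified: a ray, as slopes to the right and down, at radius r is drawn at 1 + k1 r^2 times it, then the intrinsics apply), "R" (3x3) and "t" (3): a world point X has camera coordinates R X + t. Camera axes: x right, y down, z forward; pixel columns grow to the right and rows downward; lengths in m; the calibration is good to about 2 mm. A picture is of the moment at which its call begins: read the wrist's pose just before it. camera_model takes no time and is no camera call; for the wrist camera it gives the pose at the moment of the call.
A pose or a line that the arm cannot do raises env.MotionError and nothing moves.
- env.job_done(): hands the job in; it is judged then, once.
The state is a dict: "t": time; "q": joint angles; "qvel": joint speeds; "joint_efforts": joint torques, N m; "ee_pos": TCP position; "ee_rot": TCP orientation; "wrist_force": force on the tool from outside, world axes, zero at the start; "ft_torque": the same for the moment, N m; "width": finger opening in m; "grasp_force": force on a finger pad.
Only numpy, scipy, OpenCV 4.12 (cv2) and the standard library are available. Lean on these libraries where they do the work, as an engineer would, in place of code of your own. Each camera call takes 0.05 s, during which the arm holds its last target. There are 200 camera calls.

## Working session

There is one attempt and no reset: what is moved stays moved. The work goes in short steps, each a Python script; the robot and the scene stay as the last script left them, time stands still between calls to the robot, and variables do not carry over. Pictures are saved under pics/ and viewed, at most 14 in all, crops included, and the job is handed in when it is done.

```bash
ls; mkdir -p pics; python3 - <<'E'
from cell import env,status,viewer
import cv2
for n in("top","side"):
    cv2.imwrite(f"pics/{n}0.png",viewer.capture(n)[:,:,::-1])
    print(n,viewer.camera_model(n))
print(status.get_state())
E
```

```text
pics
top {'camera_matrix': array([[449.72090548,   0.        , 330.10752361],
       [  0.        , 449.72090548, 199.83997389],
       [  0.        ,   0.        ,   1.        ]]), 'k1': 0.010477829018361935, 'R': array([[ 0.00551018, -0.99978736, -0.01987118],
       [-0.99627001, -0.00377738, -0.08620784],
       [ 0.08611445,  0.02027208, -0.99607898]]), 't': array([-0.01524519,  0.58820014,  1.48143438])}
side {'camera_matrix': array([[496.72864828,   0.        , 320.97650856],
       [  0.        , 496.72864828, 196.98382339],
       [  0.        ,   0.        ,   1.        ]]), 'k1': 0.00927972164860679, 'R': array([[-0.88347256, -0.46845462, -0.00514846],
       [-0.20213988,  0.39108961, -0.89787994],
       [ 0.42262951, -0.79221158, -0.4402103 ]]), 't': array([0.47975784, 0.18917676, 1.13261358])}
{'t': 0.1, 'q': array([-5.87238844e+01,  2.05870442e+01,  6.39351491e-01, -1.68569260e-02,
       -7.01358251e+01, -1.65058612e+01]), 'qvel': array([ 0.09884614, -0.05487022,  0.09985684, -0.00126986,  0.06499427,
        0.07887738]), 'joint_efforts': array([ 8.06810158e-05, -5.84764624e+01,  2.94114769e+01,  6.95457861e+00,
       -3.07490271e-03,  1.89542718e-06]), 'ee_pos': array([ 0.17193705, -0.65229442,  0.23046587]), 'ee_rot': array([[-9.66981369e-01, -2.54846543e-01, -5.20263978e-04],
       [-2.54847031e-01,  9.66980383e-01,  1.38946845e-03],
       [ 1.48983828e-04,  1.47617784e-03, -9.99998899e-01]]), 'wrist_force': array([ 0.08143913,  0.29817153, -0.3671798 ]), 'ft_torque': array([0.0059313 , 0.00624739, 0.01877226]), 'grasp_force': 0.0, 'width': 0.08562240220580246}
```

View pics/top0.png

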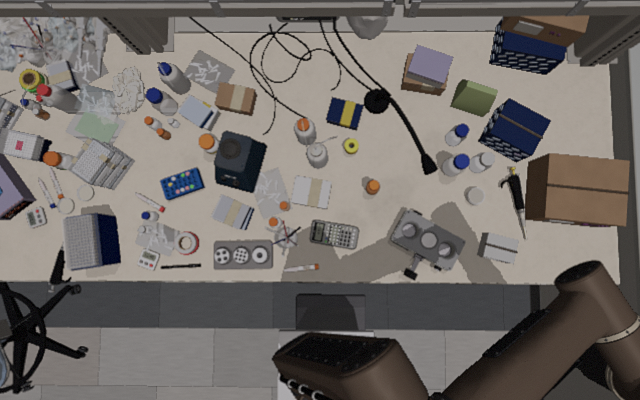

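View pics/side0.png

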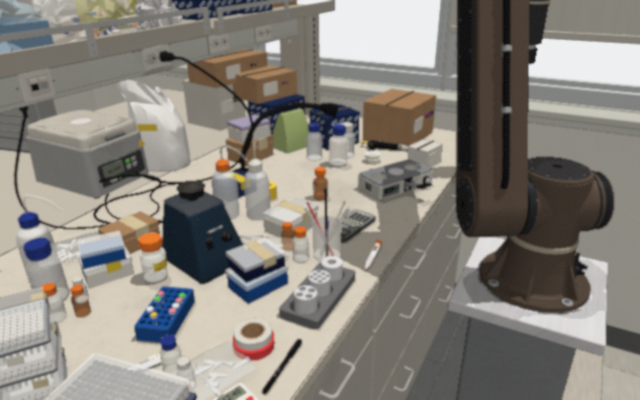

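The rack is at about (243,255) in the top view, holding the four-, nine- and one-hole inserts from left to right. The heater is at about (427,238) with its lever at (410,273). I'll enlarge both.

```bash
python3 - <<'E'
import cv2,numpy as np
i=cv2.imread("pics/top0.png")
a=i[220:285,205:335];b=i[200:290,380:510]
f=lambda c:cv2.resize(c,None,fx=6,fy=6,interpolation=cv2.INTER_CUBIC)
cv2.imwrite("pics/rackc.png",f(a));cv2.imwrite("pics/heatc.png",f(b))
E
```

```text
(no output)
```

View pics/rackc.png

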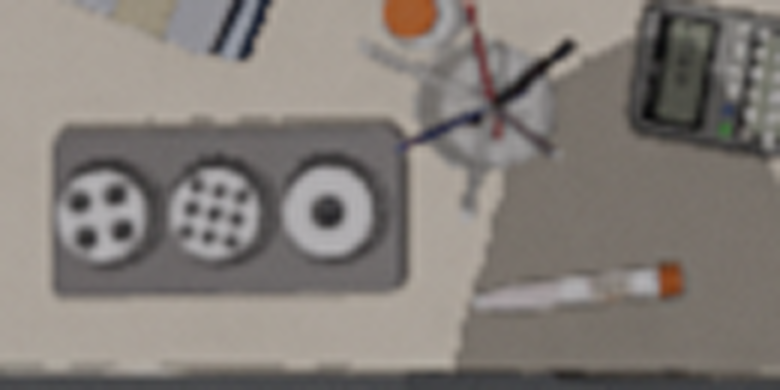

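View pics/heatc.png

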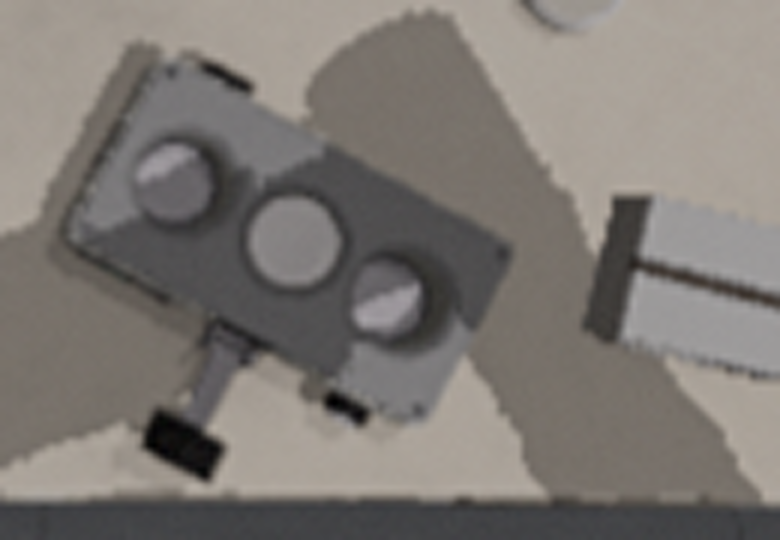

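The crops show the insert tops at (105,213), (217,212) and (328,212) in the rack crop. In the heater crop the blank is at (294,240), the paddle at (184,444), and the deck's long edges slope at about 28°. I'll convert these to world positions.

```bash
cat > h.py <<'E'
from cell import env,status,viewer
import numpy as np,cv2
def world(m,uv,z):
    """pixels -> world points on plane height z"""
    uv=np.array(uv,float).reshape(-1,1,2)
    n=cv2.undistortPoints(uv,m["camera_matrix"],np.array([m["k1"],0,0,0]))[:,0]
    d=np.c_[n,np.ones(len(n))]@m["R"]; c=-m["R"].T@m["t"]
    return c+d*((z-c[2])/d[:,2])[:,None]
def rot(yaw):
    """tool down, closing (y) axis at yaw deg from world x"""
    a=np.radians(yaw); y=np.array([np.cos(a),np.sin(a),0]); z=np.array([0,0,-1.])
    return np.c_[np.cross(y,z),y,z]
E
python3 - <<'E'
from h import *
m=viewer.camera_model("top")
def w(p,o,z): return world(m,(np.array(p)+.5)/6-.5+o,z)
R=np.array([205,220]);H=np.array([380,200])
np.set_printoptions(precision=4,suppress=True)
print("ins",w([(105,213),(217,212),(328,212)],R,.054))
print("rack",w([(58,125),(405,120),(405,293),(58,293)],R,.022))
print("blank,wellL,R",w([(294,240),(186,182),(402,298)],H,.054))
print("pad",w([(184,444)],H,.055))
print("deck",w([(70,240),(420,420),(165,60),(510,250)],H,.054))
print(viewer.camera_model("wrist"))
E
```

```text
ins [[0.4034 0.3386 0.054 ]
 [0.4043 0.2775 0.054 ]
 [0.4047 0.217  0.054 ]]
rack [[0.4508 0.3745 0.022 ]
 [0.4546 0.1806 0.022 ]
 [0.3592 0.179  0.022 ]
 [0.358  0.3719 0.022 ]]
blank,wellL,R [[ 0.4575 -0.3334  0.054 ]
 [ 0.4885 -0.2756  0.054 ]
 [ 0.4267 -0.391   0.054 ]]
pad [[ 0.348  -0.2729  0.055 ]]
deck [[ 0.4568 -0.2127  0.054 ]
 [ 0.3616 -0.3994  0.054 ]
 [ 0.5548 -0.2649  0.054 ]
 [ 0.4529 -0.4493  0.054 ]]
{'camera_matrix': array([[285.9583,   0.    , 321.0914],
       [  0.    , 285.9583, 202.6038],
       [  0.    ,   0.    ,   1.    ]]), 'k1': 0.0007658817341008278, 'R': array([[-0.2559,  0.9667,  0.0002],
       [ 0.9277,  0.2455,  0.2811],
       [ 0.2717,  0.0721, -0.9597]]), 't': array([ 0.6759, -0.0368,  0.3788])}
```

Measured sizes agree with the data given: rack pitch 61 mm, pad to origin 125 mm, wells 65.5 mm apart. So the heater is at about (0.4577, -0.333) with yaw about -28.3°. The pens beside the rack may be in the way, so I'll check their height, and I'll move over the heater for a close look.

```bash
python3 - <<'E'
from h import *
np.set_printoptions(precision=4,suppress=True)
i=cv2.imread("pics/side0.png")[160:280,260:400]
cv2.imwrite("pics/sidec.png",cv2.resize(i,None,fx=5,fy=5,interpolation=cv2.INTER_CUBIC))
m=viewer.camera_model("top")
for z in(.05,.1,.15,.2):
    print(z,world(m,(np.array([(400,148),(470,8),(570,45),(490,105)])+.5)/6-.5+[205,220],z)[:,:2].ravel())
for p,y in(((.348,-.273,.12),-28.3),((.4577,-.333,.2),-28.3),((.489,-.276,.2),-28.3),((.427,-.391,.2),-28.3),((.4034,.3386,.2),0),((.405,.217,.25),0)):
    for k in(0,180): print(p,y+k,env.ik(p,rot(y+k)))
env.set_gripper(0.0)
print(status.get_state()["t"])
env.move_ptp((.41,-.305,.23),rot(-28.3))
env.dwell(.3)
print(status.get_state()["t"]); mm=viewer.camera_model("wrist")
cv2.imwrite("pics/wr1.png",viewer.capture("wrist")[:,:,::-1]); np.savez("wr1",**mm)
E
```

```text
0.05 [0.4394 0.179  0.516  0.1418 0.496  0.0867 0.4631 0.1301]
0.1 [0.4401 0.1714 0.514  0.1355 0.4947 0.0823 0.4629 0.1242]
0.15 [0.4407 0.1639 0.5121 0.1293 0.4935 0.0779 0.4628 0.1183]
0.2 [0.4414 0.1564 0.5101 0.123  0.4922 0.0735 0.4626 0.1125]
(0.348, -0.273, 0.12) -28.3 [-12.4149   4.7166 -36.4332   0.     -48.8502 164.1149]
(0.348, -0.273, 0.12) 151.7 [-12.4149   4.7166 -36.4332   0.     -48.8502 -15.8851]
(0.4577, -0.333, 0.2) -28.3 [-16.2305  11.6645 -15.9204   0.     -62.4151 167.9305]
(0.4577, -0.333, 0.2) 151.7 [-16.2305  11.6645 -15.9204   0.     -62.4151 -12.0695]
(0.489, -0.276, 0.2) -28.3 [ -9.4681  11.2435 -16.4639   0.     -62.2926 161.1681]
(0.489, -0.276, 0.2) 151.7 [ -9.4681  11.2435 -16.4639   0.     -62.2926 -18.8319]
(0.427, -0.391, 0.2) -28.3 None
(0.427, -0.391, 0.2) 151.7 [-23.1338  12.8688 -14.3421   0.     -62.7891  -5.1662]
(0.4034, 0.3386, 0.2) 0 [ 61.3657   7.9443 -20.572    0.     -61.4837 118.6343]
(0.4034, 0.3386, 0.2) 180 [ 61.3657   7.9443 -20.572    0.     -61.4837 -61.3657]
(0.405, 0.217, 0.25) 0 [ 52.8553  -1.0435 -23.4884   0.     -67.5551 127.1447]
(0.405, 0.217, 0.25) 180 [ 52.8553  -1.0435 -23.4884   0.     -67.5551 -52.8553]
0.8667
3.8583
```

View pics/sidec.png

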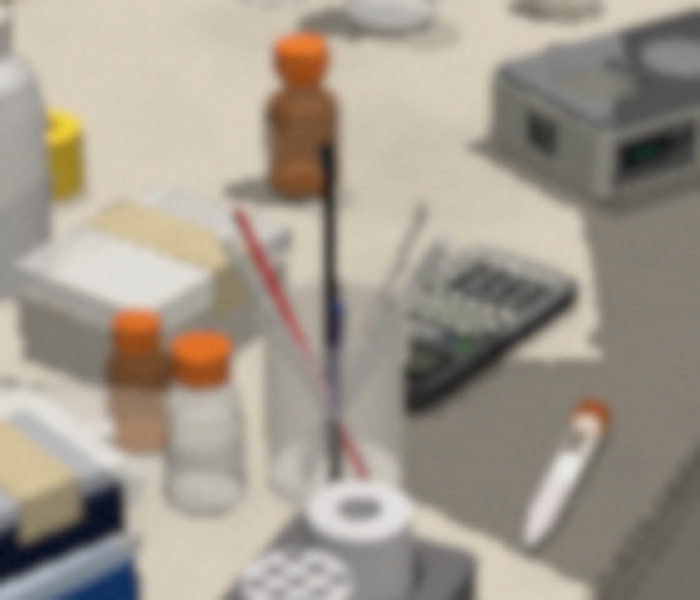

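View pics/wr1.png

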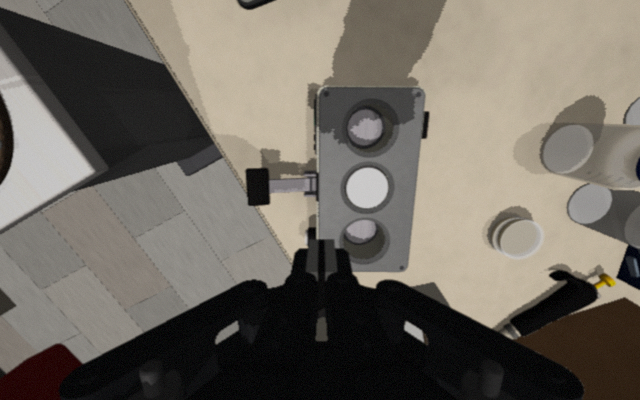

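The wrist view shows the blank at (368,188), the paddle at (258,187), well mouths at about (369,130) and (363,238), and deck corners at (318,87), (425,88) and (413,271). I'll refine the heater pose from these, triangulate the pen tips, and then press the lever.

```bash
python3 - <<'E'
from h import *
from scipy.optimize import least_squares
np.set_printoptions(precision=4,suppress=True)
m=np.load("wr1.npz")
print(world(m,[(368,188),(258,187),(318,87),(425,88),(413,271),(369,130),(363,238)],.054)[:,:2])
t=viewer.camera_model("top");s=viewer.camera_model("side")
proj=lambda c,X:cv2.projectPoints(X.reshape(1,1,3),cv2.Rodrigues(c["R"])[0],c["t"],c["camera_matrix"],np.array([c["k1"],0,0,0]))[0].ravel()
for n,a,b in(("blue",(400,148),(338,305)),("black",(570,45),(326,148)),("red",(470,8),(240,213))):
    a=(np.array(a)+.5)/6-.5+[205,220];b=(np.array(b)+.5)/5-.5+[260,160]
    r=least_squares(lambda X:np.r_[proj(t,X)-a,proj(s,X)-b],[.45,.13,.1]);print(n,r.x,r.cost)
E
```

```text
[[ 0.4566 -0.3361]
 [ 0.3462 -0.2754]
 [ 0.4575 -0.2141]
 [ 0.5551 -0.2677]
 [ 0.46   -0.4591]
 [ 0.4854 -0.2784]
 [ 0.4245 -0.3892]]
blue [0.4388 0.1669 0.1248] 0.24422998457513076
black [0.492  0.0768 0.1546] 0.20894492331241354
red [0.5108 0.1298 0.1385] 0.31383388986396593
```

```bash
cat >> h.py <<'E'
HO=np.array([.457,-.3345]);YAW=-28.5;c_,s_=np.cos(np.radians(YAW)),np.sin(np.radians(YAW))
heat=lambda x,y:HO+[c_*x-s_*y,s_*x+c_*y]
WELL={"L":heat(0,.066),"M":HO,"R":heat(0,-.066)}
RH=rot(YAW+180)
def st(tag):
    s=status.get_state();print(tag,"t%.2f"%s["t"],s["ee_pos"].round(4),"F",s["wrist_force"].round(1),"w%.4f g%.1f"%(s["width"],s["grasp_force"]),flush=True);return s
E
python3 - <<'E'
from h import *
p=heat(-.124,0)
st("a")
env.move_ptp([*p,.085],RH)
env.servo_line([*p,.060],.1)
for z in(.045,.033,.029,.0265):
    env.servo_line([*p,z],.06); s=st(z)
    if s["wrist_force"][2]>30: break
env.dwell(.3); st("hold")
env.servo_line([*p,.10],.15)
env.set_gripper(.085)
env.move_ptp([*(HO-[.03,-.02]),.2],RH); env.dwell(.2)
mm=viewer.camera_model("wrist")
cv2.imwrite("pics/wr2.png",viewer.capture("wrist")[:,:,::-1]); np.savez("wr2",**mm); st("e")
E
```

```text
a t3.91 [ 0.41   -0.3051  0.23  ] F [-0.8 -0.5  0.2] w-0.0002 g0.0
0.045 t7.38 [ 0.3483 -0.2754  0.0451] F [-0.6  0.2  0.5] w0.0002 g0.0
0.033 t7.73 [ 0.3482 -0.2754  0.0331] F [-0.9  0.1  1.2] w0.0003 g0.4
0.029 t7.98 [ 0.3484 -0.2755  0.0294] F [-0.9  0.6  6.8] w-0.0002 g3.1
0.0265 t8.23 [ 0.3487 -0.2758  0.0284] F [-6.5  6.1 30.3] w0.0001 g15.6
hold t8.53 [ 0.3487 -0.2757  0.0284] F [-6.8  5.6 30.9] w-0.0003 g15.3
e t10.80 [ 0.4262 -0.3141  0.1993] F [ 0.1  0.1 -0.9] w0.0849 g0.0
```

View pics/wr2.png

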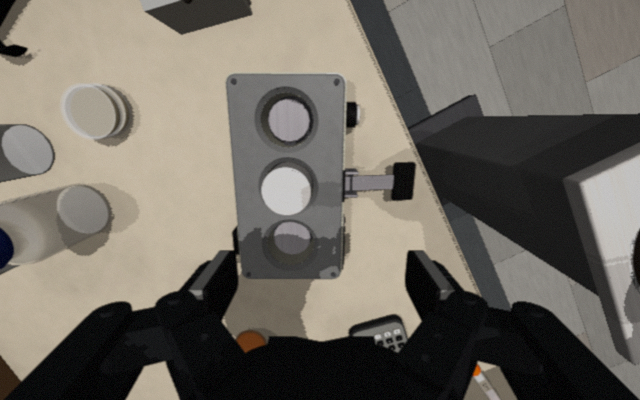

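The lever is at its stop. In this view the blank stands proud at (288,190), and the empty well mouths are at about (288,118) and (292,241). I'll check them against the model.

```bash
python3 - <<'E'
from h import *
np.set_printoptions(precision=4,suppress=True)
m=np.load("wr2.npz")
print(world(m,[(288,190)],.074)[0,:2],world(m,[(288,118),(292,241),(228,75),(343,75),(341,277),(241,277)],.054)[:,:2]);print(WELL)
E
```

```text
[ 0.4526 -0.3354] [[ 0.4209 -0.394 ]
 [ 0.4821 -0.2806]
 [ 0.4506 -0.4537]
 [ 0.3566 -0.4028]
 [ 0.4554 -0.2156]
 [ 0.5553 -0.2698]]
{'L': array([ 0.4885, -0.2765]), 'M': array([ 0.457 , -0.3345]), 'R': array([ 0.4255, -0.3925])}
```

```bash
sed -i 's/HO=np.array(.*\]);YAW/HO=np.array([.456,-.335]);YAW/' h.py; python3 - <<'E'
from h import *
env.servo_line([*(HO-[.03,-.02]),.25],.25)
env.move_ptp([.405,.216,.22],rot(0)); env.dwell(.2)
mm=viewer.camera_model("wrist")
cv2.imwrite("pics/wr3.png",viewer.capture("wrist")[:,:,::-1]); np.savez("wr3",**mm); st("e")
E
```

```text
e t13.50 [0.4052 0.2157 0.22  ] F [ 0.5 -0.5  0.6] w0.0853 g0.0
```

View pics/wr3.png

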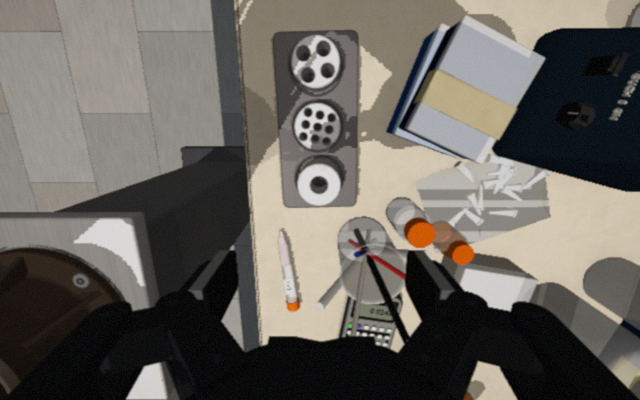

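The four-hole insert is at (316,62), the nine-hole at (318,126) and the one-hole at (320,184). I'll compute their positions and grasp the one-hole.

```bash
cat >> h.py <<'E'
RR=rot(0); G=.025     # TCP height above insert underside while gripped
def pick(p,zb,R,up=.24,opening=.085):
    env.servo_line([*p,zb+.075],.3); env.servo_line([*p,zb+G],.1)
    env.set_gripper(0.03,50); s=st("grip"); env.servo_line([*p,up],.25); st("up"); return s
E
python3 - <<'E'
from h import *
np.set_printoptions(precision=4,suppress=True)
P=world(np.load("wr3.npz"),[(316,62),(318,126),(320,184)],.054)[:,:2];print(P)
T=np.array([[.4034,.3386],[.4043,.2775],[.4047,.217]])
p=(P[2]+T[2])/2;print(p)
if np.linalg.norm(P-T,axis=1).max()<.008:
    pick(p,.012,RR)
    cv2.imwrite("pics/wr4.png",viewer.capture("wrist")[:,:,::-1])
E
```

```text
[[0.4017 0.3394]
 [0.4035 0.2785]
 [0.4055 0.2165]]
[0.4051 0.2168]
grip t15.20 [0.4052 0.217  0.0379] F [-4.1 -0.9 10.1] w0.0462 g49.7
up t16.16 [0.4043 0.2162 0.2385] F [-0.5 -0.3 -2.4] w0.0464 g51.5
```

```bash
cat >> h.py <<'E'
def place(p,zb,R,up=.24):
    """lower the held insert until its underside is just over floor height zb, release, retract"""
    env.move_ptp([*p,up],R); env.servo_line([*p,zb+.028+G],.25); st("mouth")
    for dz in(.018,.010,.003):
        env.servo_line([*p,zb+dz+G],.06); s=st(dz)
        if s["wrist_force"][2]>8: print("contact"); return False
    env.set_gripper(.075); st("rel"); env.servo_line([*p,up],.25); return True
E
python3 - <<'E'
from h import *
R=rot(YAW)
print(all(env.ik([*WELL[k],.059],R) is not None for k in "LM"))
place(WELL["L"],.032,R)
mm=viewer.camera_model("wrist")
cv2.imwrite("pics/wr5.png",viewer.capture("wrist")[:,:,::-1]);np.savez("wr5",**mm)
E
```

```text
True
mouth t18.79 [ 0.4887 -0.2769  0.0861] F [-0.6 -0.7 -2. ] w0.0465 g51.5
0.018 t19.11 [ 0.4875 -0.277   0.0753] F [ 0.1  0.3 -0.9] w0.0461 g51.6
0.01 t19.39 [ 0.4874 -0.277   0.0668] F [ 0.7  0.6 -1.9] w0.0461 g52.1
0.003 t19.66 [ 0.4876 -0.277   0.0598] F [-0.3 -0.1 -2.7] w0.0461 g52.0
rel t20.06 [ 0.4878 -0.2771  0.0603] F [-0.6  0.3  0.5] w0.0750 g0.0
```

View pics/wr5.png

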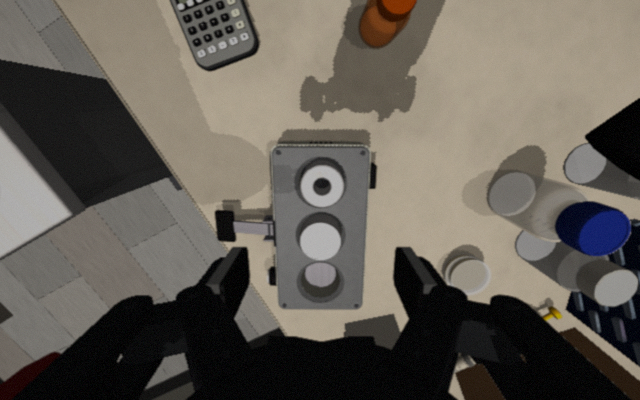

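The one-hole insert sits in the left well at (322,184) and the blank is at (321,241), both proud of the deck. Next I'll move the blank to the free rack seat, then the nine-hole insert to the middle well.

```bash
python3 - <<'E'
from h import *
R=rot(YAW)
env.servo_line([*WELL["M"],.2],.25)
s=pick(WELL["M"],.032,R)
assert .04<s["width"]<.05
ok=place([.4047,.2163],.012,RR)
if ok:
    mm=viewer.camera_model("wrist")
    cv2.imwrite("pics/wr6.png",viewer.capture("wrist")[:,:,::-1]);np.savez("wr6",**mm)
E
```

```text
grip t22.91 [ 0.4559 -0.3349  0.0577] F [-2.4  2.8  6. ] w0.0464 g50.4
up t23.79 [ 0.4553 -0.3345  0.2384] F [-0.3 -0.4 -1.2] w0.0463 g51.4
mouth t26.63 [0.4055 0.2166 0.0658] F [ 0.1 -0.6 -1.3] w0.0461 g51.4
0.018 t26.95 [0.4048 0.2164 0.0554] F [-0.  -0.1 -1.3] w0.0460 g51.4
0.01 t27.23 [0.4045 0.2161 0.0468] F [ 0.4  1.2 -1. ] w0.0461 g51.4
0.003 t27.50 [0.4045 0.216  0.0397] F [ 0.6  0.6 -1.9] w0.0460 g51.4
rel t27.90 [0.4048 0.2164 0.0402] F [ 0.2 -0.3  0.7] w0.0753 g0.0
```

View pics/wr6.png

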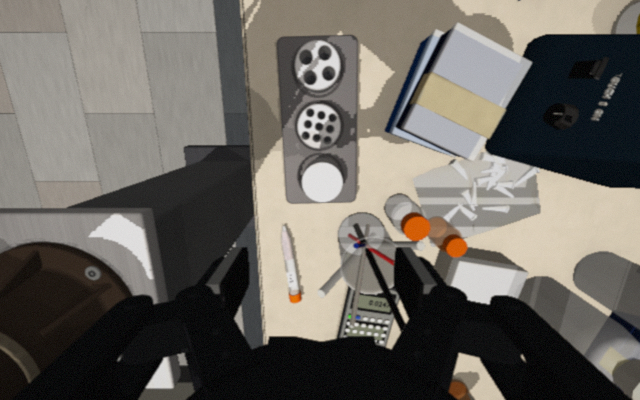

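The blank is seated in the rack at (322,181). Now the nine-hole goes to the middle well and the four-hole to the right well.

```bash
python3 - <<'E'
from h import *
env.servo_line([.404,.278,.22],.25)
s=pick([.404,.278],.012,RR); assert .04<s["width"]<.05
assert place(WELL["M"],.032,rot(YAW))
p=[.4028,.339]
env.move_ptp([*p,.24],rot(180))
s=pick(p,.012,None); assert .04<s["width"]<.05
assert place(WELL["R"],.032,RH)
cv2.imwrite("pics/wr7.png",viewer.capture("wrist")[:,:,::-1])
E
```

```text
grip t30.93 [0.4042 0.2784 0.0381] F [-3.  -1.2  8.8] w0.0458 g49.8
up t31.89 [0.4033 0.2774 0.2386] F [-0.4 -0.5 -3.3] w0.0460 g51.4
mouth t34.86 [ 0.4571 -0.3352  0.0861] F [ 0.5  0.  -0.9] w0.0462 g51.4
0.018 t35.17 [ 0.4561 -0.335   0.0754] F [-1.4  0.1 -1.2] w0.0458 g51.3
0.01 t35.46 [ 0.4557 -0.3349  0.0668] F [-0.7  0.6 -1.3] w0.0461 g55.2
0.003 t35.73 [ 0.4558 -0.3349  0.0596] F [-0.8  1.1 -2. ] w0.0459 g55.2
rel t36.12 [ 0.4564 -0.3351  0.0603] F [0.1 0.3 0.3] w0.0747 g0.0
grip t42.01 [0.4029 0.3395 0.0382] F [-3.1 -0.4  7.1] w0.0462 g50.0
up t42.97 [0.4021 0.3383 0.2386] F [ 0.7 -0.9 -2. ] w0.0455 g51.4
mouth t46.33 [ 0.4255 -0.3934  0.0861] F [ 0.7 -0.2 -0.6] w0.0460 g51.4
0.018 t46.64 [ 0.425  -0.3934  0.0759] F [ 0.2 -0.2  0.6] w0.0458 g51.6
0.01 t46.92 [ 0.4222 -0.3942  0.07  ] F [-16.   -1.   26.6] w0.0461 g61.1
contactTraceback (most recent call last):
  File "<stdin>", line 8, in <module>
AssertionError
```

Contact at the right well: the underside is at about 45 mm, just below the chamfer, and the push is toward -x. I'll back off and look.

```bash
python3 - <<'E'
from h import *
env.servo_line([*WELL["R"],.20],.15); st("up")
env.dwell(.2); mm=viewer.camera_model("wrist")
w=viewer.capture("wrist")[:,:,::-1]; t=viewer.capture("top")[200:290,380:510,::-1]
np.savez("wr7",**mm)
t=cv2.resize(t,(640,443),interpolation=cv2.INTER_CUBIC)
cv2.imwrite("pics/wr7.png",w);cv2.imwrite("pics/top7.png",t)
E
```

```text
up t47.96 [ 0.4241 -0.3926  0.1988] F [ 0.   0.7 -2. ] w0.0462 g57.8
```

View pics/wr7.png

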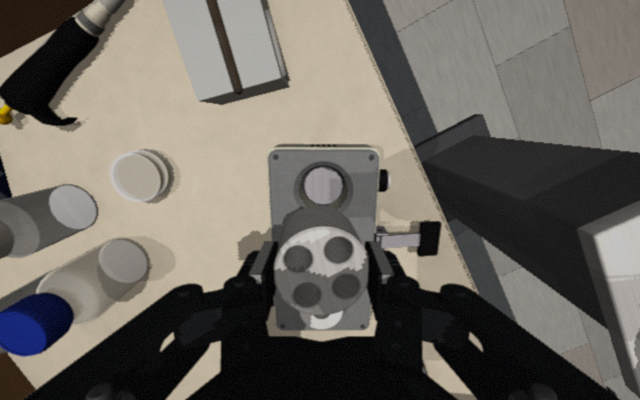

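In this view the right well mouth is at (324,186), and the held insert looks upright with its top at about (321,271).

```bash
python3 - <<'E'
from h import *
np.set_printoptions(precision=4,suppress=True)
m=np.load("wr7.npz")
print(world(m,[(324,186)],.054),world(m,[(321,271)],.216),world(m,[(268,150),(379,147),(373,329),(272,329)],.054)[:,:2],WELL["R"])
print(world(m,[(323,183)],.032))
E
```

```text
[[ 0.4203 -0.3969  0.054 ]] [[ 0.4259 -0.3933  0.216 ]] [[ 0.452  -0.4558]
 [ 0.3535 -0.4058]
 [ 0.4521 -0.2132]
 [ 0.5591 -0.2712]] [ 0.4245 -0.393 ]
[[ 0.4219 -0.3958  0.032 ]]
```

```bash
python3 - <<'E'
from h import *
p=np.array([.4224,-.3952]); up=.24
env.servo_line([*p,.09],.2); env.dwell(.15); b=st("free")["wrist_force"]
z=.078; k=0
while z>.0595 and k<14:
    env.servo_line([*p,z],.06); k+=1
    f=st("%.3f"%z)["wrist_force"]-b
    if f[2]>8 or np.hypot(*f[:2])>8:
        p=p+.0015*f[:2]/np.hypot(*f[:2]); z+=.004; env.servo_line([*p,z],.06)
    z-=.004
print(p,z)
E
```

```text
free t49.11 [ 0.4234 -0.3957  0.0916] F [ 0.4  0.3 -0.9] w0.0461 g57.8
0.078 t49.46 [ 0.422  -0.395   0.0775] F [-0.2 -0.8 -1.4] w0.0460 g57.8
0.074 t49.71 [ 0.4223 -0.3951  0.0737] F [ 1.1  0.6 -2.1] w0.0459 g57.8
0.070 t49.96 [ 0.4228 -0.3955  0.0722] F [-4.6  5.9 17.3] w0.0461 g60.1
0.070 t50.46 [ 0.4211 -0.394   0.0694] F [ 0.1  0.2 -1.9] w0.0464 g57.9
0.066 t50.71 [ 0.4212 -0.3939  0.0652] F [ 0.5  0.7 -1.3] w0.0456 g58.0
0.062 t50.96 [ 0.4212 -0.3939  0.0615] F [-1.1  0.2 -1.1] w0.0458 g57.9
[ 0.42140326 -0.39407906] 0.05799999999999998
```

It's in the bore now. I'll release and look.

```bash
python3 - <<'E'
from h import *
env.set_gripper(.075); st("rel")
env.servo_line([.4214,-.3941,.2],.2); env.set_gripper(0.0)
env.move_ptp([*heat(-.03,.05),.22],RH); env.dwell(.2)
np.savez("wr8",**viewer.camera_model("wrist"))
cv2.imwrite("pics/wr8.png",viewer.capture("wrist")[:,:,::-1]);st("e")
E
```

```text
rel t51.35 [ 0.4217 -0.3942  0.0623] F [-0.1 -0.5  0.2] w0.0750 g0.0
e t53.70 [ 0.4531 -0.2774  0.2196] F [-1.1 -0.2 -0.5] w0.0001 g0.0
```

View pics/wr8.png

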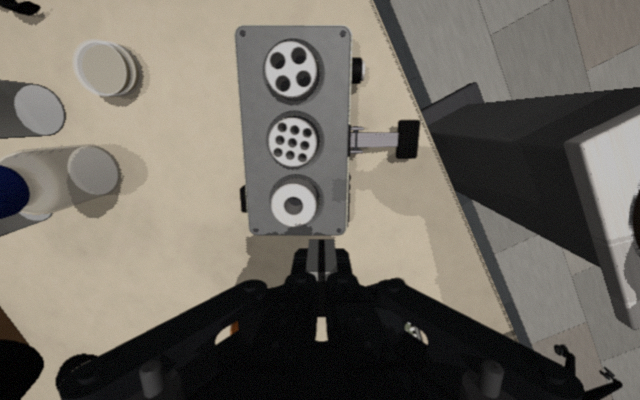

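All three inserts are in their wells: four-hole right (291,70), nine-hole middle (292,141), one-hole left (294,205). Now I'll push them home.

```bash
python3 - <<'E'
from h import *
def push(p):
    env.servo_line([*p,.085],.25)
    for z in(.074,.066,.060,.056,.054,.0525):
        env.servo_line([*p,z],.06); s=st("%.4f"%z)
        if s["wrist_force"][2]>20: break
    env.servo_line([*p,.10],.2)
push(WELL["M"])
push([.4214,-.3941])
push(heat(0.013,.066))
env.move_ptp([*heat(-.03,.05),.22],RH); env.dwell(.2)
np.savez("wr9",**viewer.camera_model("wrist"))
cv2.imwrite("pics/wr9.png",viewer.capture("wrist")[:,:,::-1]);st("e")
E
```

```text
0.0740 t54.77 [ 0.4561 -0.3347  0.0744] F [-0.6  0.2  0.8] w-0.0001 g0.0
0.0660 t55.06 [ 0.4561 -0.3349  0.0661] F [-0.1  0.1  0.8] w0.0001 g0.0
0.0600 t55.31 [ 0.4559 -0.335   0.06  ] F [ 0.3  0.2 -0.9] w0.0000 g0.0
0.0560 t55.56 [ 0.4559 -0.335   0.0559] F [ 0.8 -0.2  0.2] w-0.0002 g0.0
0.0540 t55.81 [ 0.456  -0.335   0.0541] F [-0.6  0.2  2.8] w-0.0003 g1.4
0.0525 t56.06 [ 0.4562 -0.3351  0.0539] F [-3.2  3.6 15. ] w0.0003 g7.7
0.0740 t57.22 [ 0.4214 -0.3934  0.0734] F [ 0.3 -0.2  0.3] w-0.0001 g0.0
0.0660 t57.50 [ 0.4212 -0.3938  0.0656] F [ 0.3 -0.2 -0. ] w-0.0001 g0.0
0.0600 t57.75 [ 0.4211 -0.394   0.0596] F [ 0.9 -0.5  0.2] w0.0000 g0.0
0.0560 t58.00 [ 0.4212 -0.394   0.0557] F [ 0.  -0.2  0.7] w-0.0001 g0.0
0.0540 t58.25 [ 0.4215 -0.3942  0.0541] F [ 0.8 -0.2  1.1] w0.0000 g0.2
0.0525 t58.50 [ 0.4217 -0.3944  0.0538] F [-2.1  1.9 11.1] w-0.0002 g5.7
0.0740 t59.92 [ 0.498  -0.2837  0.0733] F [-0.7 -0.7  0.4] w-0.0006 g0.0
0.0660 t60.20 [ 0.4985 -0.2833  0.0655] F [0.1 0.3 0.8] w-0.0001 g0.0
0.0600 t60.45 [ 0.4987 -0.2831  0.0596] F [-0.1  0.2 -0.1] w-0.0002 g0.0
0.0560 t60.70 [ 0.4988 -0.2831  0.0558] F [0.5 0.7 0.1] w-0.0003 g0.0
0.0540 t60.95 [ 0.4991 -0.2832  0.0541] F [ 0.7 -0.4 -0.1] w0.0001 g0.2
0.0525 t61.20 [ 0.4995 -0.2834  0.0538] F [-1.8  1.9 10.8] w-0.0001 g5.5
e t62.42 [ 0.4531 -0.2766  0.2185] F [-0.6  0.4  0.4] w-0.0001 g0.0
```

View pics/wr9.png

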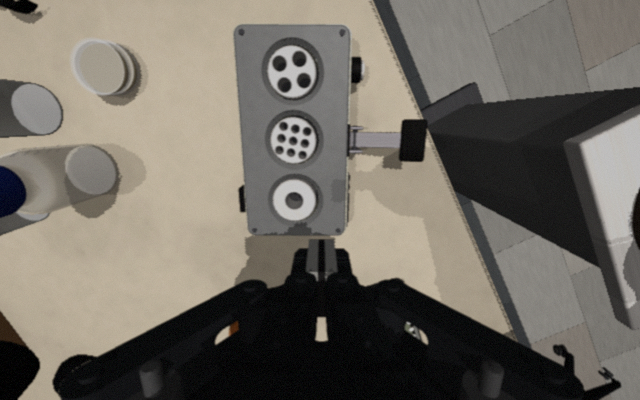

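All three are flush: each push met resistance at 54 mm. I'll tap the blank to confirm its height, then hand in.

```bash
python3 - <<'E'
from h import *
p=[.4047,.2163]
env.move_ptp([*p,.23],RR); env.servo_line([*p,.07],.25)
for z in(.060,.056,.054,.0525):
    env.servo_line([*p,z],.06); s=st("%.4f"%z)
    if s["wrist_force"][2]>15: break
env.servo_line([*p,.23],.2); env.dwell(.3); st("end")
if s["ee_pos"][2]<.0555: print(env.job_done())
E
```

```text
0.0600 t65.69 [0.4049 0.2164 0.0604] F [0.3 0.9 0.3] w0.0001 g0.0
0.0560 t65.94 [0.4047 0.2163 0.056 ] F [-0.7 -0.   0.2] w0.0001 g0.0
0.0540 t66.19 [0.4049 0.2165 0.0541] F [-0.7  0.6  1.9] w-0.0004 g0.7
0.0525 t66.44 [0.405  0.2165 0.054 ] F [-8.  -2.3 22.6] w-0.0003 g11.1
end t67.78 [0.4045 0.2161 0.2293] F [-0.2 -0.2 -0.5] w0.0001 g0.0
the job is handed in; nothing more can be done
None
```

I handed the job in at about 68 s: the lever was pressed to its stop, the one-, nine- and four-hole inserts are flush in the left, middle and right wells, the blank is seated in the rack, and I saw no contact with either bottle; the judge's result was not shown.

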